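Open the lock-wire dispenser and load a new spool

ROBOT

A 6-joint arm with a two-finger parallel gripper is mounted at the origin on a cart in front of the work surface, level with it; the furniture and walls round the work are solid. World frame = base frame: x ahead of the robot, y to its left, z up, the work surface at z = 0. Lengths are in mm, angles in rad, forces in N, time in s.
With the tool pointing down it reaches from about 400 to 925 mm from the base axis. Payload 12.5 kg.
Tool frame: the origin (TCP) lies between the finger pads; the fingertips stand env.tip_extent ahead of it and the grasp point (between the pads) lies 11 mm behind it (env.tip_extent is the distance from the TCP to the fingertips, in mm); z points along the fingers, y is the line along which they close (so a half turn about z gives the same grasp; the last joint's range is limited). The gripper opens to 95 mm and grips with 3 to 60 N. Pads are 20 mm wide; open, the fingers measure 119 mm over their backs; the gripper's body (75 mm by 180 mm) begins 59 mm behind the grasp point.
Start: joints at [-1.345, 0.491, 1.559, -0, 1.092, -0.106], TCP at [203.614, -590.921, 222.661] pointing down, gripper open.
Joint ranges: [-3.1, 3.1], [-0.84, 2.19], [0.05, 2.79], [-1.13, 4.28], [0.06, 2.93], [-2.69, 2.69]. Speed limits (rad/s): [2.22, 2.22, 2.79, 3.14, 3.14, 3.14].

INTERFACE

Orientations are given as [roll, pitch, yaw] about the fixed x, y, z axes, in that order (R = Rz(yaw) Ry(pitch) Rx(roll)).
In Python, from cell import env gives the robot as it stands.
- The arm moves only by the tool carry_out, never from a script. Its argument "motion" is a list of rows, each a list of 5 numbers: the shift along the tool's x, y, z in mm, then the turn about the tool's z in degrees, then the closure, from 0 (fully open) to 1 (shut). A call has 1 to 12 rows; each row shifts and turns the commanded pose from where the row before left it, along the tool's axes as they then stand; what a row does not reach is not made up. A row lasts 1/10 s, in which the tool goes at most 50 mm and 8.59 degrees, less where a joint would pass 70% of its speed; a pose out of reach is approached as far as the arm can. A call with a gripper value outside its range is refused whole. The fingers move at their own pace and stop on an object; the grip force is fixed at half the most. Time passes only in rows, so rows that do not move let the fingers close. It gives the time, the measured TCP pose, the force, the opening and the grip force at its end, in the units of the state.
- env.state(): the state, without advancing time (a new reading comes with each control period).
- env.read_camera(name): name is "side" or "top" or "wrist"; returns a dict with "color" (384x512x3 uint8, red, green, blue), "K" (3x3 intrinsics, pixels), "dist" ([k1, k2, p1, p2, k3] as OpenCV has them; the pictures are not rectified), "R" (3x3) and "t" (3): a world point X has camera coordinates R X + t; the wrist camera has in their place "hand_eye" (4x4, takes a point from camera to tool coordinates, whose origin is the TCP and whose axes are the flange's). Camera axes: x right, y down, z forward; pixel columns grow to the right and rows downward; lengths in mm; the calibration is good to about 2 mm. A picture is of the moment at which its call begins: read the wrist's pose just before it. There is no depth.
- env.job_done(): hands the job in; it is judged then, once.
The state is a dict: "t": time; "joints": joint angles; "qvel": joint speeds; "tau": joint torques, N m; "eef_pos": TCP position; "tcp_rot": TCP orientation; "ft_force": force on the tool from outside, world axes, zero at the start; "moment": the same for the moment, N m; "opening": opening from 0.0 (shut) to 1.0 (fully open); "grip_force": force on a finger pad.
Only numpy, scipy, OpenCV 4.12 (cv2) and the standard library are available. Lean on these libraries where they do the work, as an engineer would, in place of code of your own. Each camera call takes 0.05 s, during which the arm holds its last target. There are 200 camera calls.

TASK

The bench dispenser needs a fresh spool of lock wire. Its domed lid is held by a bayonet that is turned home by a different amount every time: ease the lid round anticlockwise (seen from above), without forcing anything, until it comes free at its stop, then lift it off by its knob and stand it right way up on the bench, clear of the dispenser. Then put the spool over the spindle so that it sits right down; set both down rather than dropping them, and leave the other things lying where they are.

Things in the scene. Friction and masses are not known exactly. Their poses are not given: they have to be found in the camera images.
- pan: the dispenser: round grey pan screwed to the bench, 96 mm outside, 89 mm inside, rim 40 mm high. Origin on its axis at bench height. On the axis a 14 mm spindle, tip at 76 mm. Three screw feet reach 74 mm from the axis, 12 mm high. Cleats round its rim, hidden under the lid, hold the lid's lugs down; where their gaps lie cannot be seen. Turned home, the lid lifts only 2.5 mm
- lid: loose metal lid, 0.38 kg: skirt 118 mm wide, 17 mm high; dome 94 mm wide, top 61 mm above the lower edge. Origin on the axis at the lower edge (26 mm up while on the pan). x points through its ear: 14-17 mm wide, 10 mm high, flush with the lower edge, from 59 to 93 mm off the axis. Frees when turned 45-90 degrees anticlockwise to a solid stop; must rise 55 mm to clear the spindle; 2 mm side play
- lid_knob: the lid's black mushroom knob, part of the lid: origin on the lid's axis where the knob stands on the dome (61 mm above the lid's lower edge). Round, 30 mm in diameter from 10 to 28 mm above this origin, on a neck of 16 mm diameter; top at 30 mm
- spool: loose spool wound with wire, standing upright on the bench: two grey flanges 56 mm in diameter and 5 mm thick, 60 mm high overall, about 0.3 kg, with a through bore of 19 mm. Origin at the centre of its underside, z up; it is the same either way up
- spool_top (a point): centre of the spool's upper face, 60 mm above spool's origin
- spindle_foot (a point): the point on the pan's axis, 8 mm above the bench, where the centre of the spool's underside lies when it sits right down on the spindle's collar
- spring: bystander: coil spring lying on the bench, 59 mm long, 18 mm thick; origin under its middle, length along its y axis
- screwdriver: bystander: screwdriver lying on the bench, 215 mm long, handle 26 mm thick; origin under its middle, handle along its +y axis
- plug_gauge: bystander: round gauge lying on the bench, 99 mm long, 22 mm thick; origin under its middle, length along the y axis
- paste_tin: bystander: round tin standing on the bench, 70 mm in diameter, 55 mm high; origin at the centre of its underside
There are look-alikes about, which are no part of the job. Several things have the shape of the spool; the one meant has the colours described above.

How it is judged:
By the outcome, as a careful person would: the job done as asked, in the order asked, and still so for the second after the job is handed in, with the robot touching nothing.
It also fails if it takes over 72 s, if anything falls off the work surface, if the arm or the gripper's body presses on something with over 40 N, if the wrist force passes 120 N, or if a joint passes its speed limit or range.

## Working session

There is one attempt and no reset: what is moved stays moved. The work goes in short steps, Python scripts to look and compute and a tool call to move; the robot and the scene stay as the last step left them, time stands still between calls to the robot, and variables do not carry over. Pictures are saved under pics/ and viewed, at most 10 in all, crops included, and the job is handed in when it is done.

Besides the shell and the picture viewer there is one more tool, called as name(argument=value, ...) on one line, values as JSON. carry_out: Moves the arm, as the interface text tells. Its arguments: {"type":"object","properties":{"motion":{"type":"array"}},"required":["motion"]}

```bash
mkdir -p pics; ls
python3 - <<'E'
from cell import env
import cv2
s=env.state();print(s, env.tip_extent)
for n in("side","top"):
    c=env.read_camera(n);cv2.imwrite(f"pics/{n}0.png",c["color"][:,:,::-1]);print(n,c["K"],c["dist"],c["R"],c["t"])
c=env.read_camera("wrist");print(c["hand_eye"],c["K"],c["dist"])
E
```

```text
pics
{'t': 0.0, 'joints': array([-1.34460741e+00,  4.91554526e-01,  1.55948168e+00,  1.54541755e-05,
        1.09171305e+00, -1.05593998e-01]), 'qvel': array([ 0.00085097, -0.00218345, -0.00160562,  0.00067776,  0.00108971,
        0.00044044]), 'tau': array([-8.38585947e-05, -6.12644649e+01, -2.58185649e+01,  6.91721658e-02,
        4.82101401e-02, -1.18851349e-04]), 'eef_pos': array([ 203.55193431, -590.65561286,  222.05378005]), 'tcp_rot': array([-3.14044394e+00, -1.35532572e-04,  3.31775709e-01]), 'ft_force': array([-0.07738266, -0.25416788, -0.05567321]), 'moment': array([-0.0595445 , -0.0137827 ,  0.02089327]), 'grip_force': 0.0, 'opening': 1.001925745120619} 8.0
side [[386.51695631   0.         252.35545225]
 [  0.         386.51695631 183.9288329 ]
 [  0.           0.           1.        ]] [-0.03863013  0.          0.          0.          0.        ] [[-0.97681438  0.21375158 -0.01199689]
 [ 0.14557251  0.6220678  -0.76931157]
 [-0.15697869 -0.75322102 -0.63876113]] [527.82772465 106.03905108 856.19553998]
top [[462.87795719   0.         258.61344463]
 [  0.         462.87795719 193.56785046]
 [  0.           0.           1.        ]] [-0.17398616  0.          0.          0.          0.        ] [[ 0.02954425 -0.99955598 -0.00387081]
 [-0.99677678 -0.0291727  -0.07473284]
 [ 0.07458674  0.00606626 -0.99719608]] [-188.91044143  502.60811754  938.88474748]
[[-2.21831954e-04 -9.59460874e-01 -2.81841769e-01  8.06577033e+01]
 [ 9.99999961e-01 -2.60475251e-04  9.96440894e-05  8.67419559e-01]
 [-1.69017411e-04 -2.81841736e-01  9.59460894e-01 -1.62376554e+02]
 [ 0.00000000e+00  0.00000000e+00  0.00000000e+00  1.00000000e+00]] [[288.17645709   0.         258.64196716]
 [  0.         288.17645709 190.46965226]
 [  0.           0.           1.        ]] [-0.06762037  0.          0.          0.          0.        ]
```

View pics/top0.png

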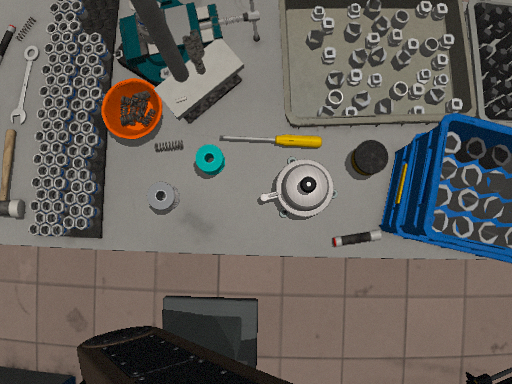

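View pics/side0.png

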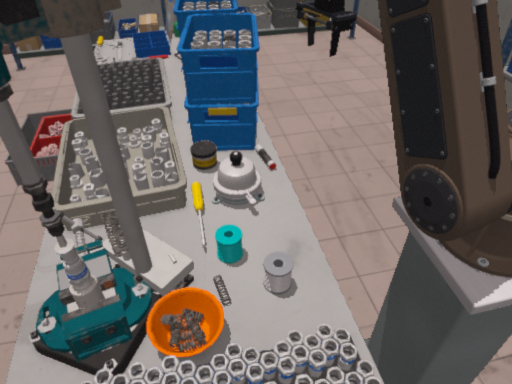

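Top view: lid at about (305,187), knob (308,184), with its ear at (264,199) pointing left. There are two spool shapes: grey-flanged at top (162,196) / side (278,272), and teal at top (209,158) / side (229,243). The grey one fits the description. I'll confirm it in a crop and measure.

```bash
cat > h.py <<'E'
from cell import env
import numpy as np, cv2
from scipy.spatial.transform import Rotation as Ro
def cam(n):
    s=env.state(); c=env.read_camera(n)
    if n=="wrist":
        T=np.eye(4);T[:3,:3]=Ro.from_euler("xyz",s["tcp_rot"]).as_matrix();T[:3,3]=s["eef_pos"]
        W=np.linalg.inv(T@np.array(c["hand_eye"]));c["R"],c["t"]=W[:3,:3],W[:3,3]
    return c
def onz(c,uv,z):
    p=cv2.undistortPoints(np.array([[uv]],float),c["K"],c["dist"])[0,0]
    d=c["R"].T@[p[0],p[1],1];o=-c["R"].T@c["t"]
    return o+d*(z-o[2])/d[2]
def proj(c,X):
    return cv2.projectPoints(np.array(X,float).reshape(-1,3),cv2.Rodrigues(np.array(c["R"]))[0],np.array(c["t"],float),c["K"],c["dist"])[0][:,0]
def tri(c1,u1,c2,u2):
    A=[];b=[]
    for c,u in((c1,u1),(c2,u2)):
        d=onz(c,u,0)+c["R"].T@c["t"];d/=np.linalg.norm(d);P=np.eye(3)-np.outer(d,d);A.append(P);b.append(P@(-c["R"].T@c["t"]))
    return np.linalg.solve(sum(A),sum(b))
E
python3 - <<'E'
from h import *
np.set_printoptions(precision=1,suppress=True)
t=cam("top");s=cam("side")
print("knob",onz(t,(308,184),117),tri(t,(308.5,184),s,(236,155)))
print("ear",onz(t,(264,199),36), onz(s,(260,208),36))
print("spool",onz(t,(161,195),60),tri(t,(161,195),s,(278,262)))
print("teal",onz(t,(209,158),60),"tin",onz(t,(370,156),55),"gauge",onz(t,(357,239),11))
print("sd",onz(t,(221,137),5),onz(t,(321,142),13),"spring",onz(t,(169,146),9), "edge",onz(t,(100,237),0),onz(t,(400,257),0))
a=cv2.resize(t["color"][110:260,120:420,::-1],None,fx=2.6,fy=2.6,interpolation=2)
b=cv2.resize(s["color"][130:310,180:310,::-1],None,fx=1,fy=1)
cv2.imwrite("pics/crop1.png",a)
cv2.imwrite("pics/crop2.png",cv2.resize(b,None,fx=3.3,fy=3.3,interpolation=2))
E
```

```text
knob [ 521.1 -266.   117. ] [ 520.9 -267.5  108.5]
ear [ 495.9 -185.4   36. ] [ 488.8 -153.    36. ]
spool [496.3  20.3  60. ] [495.7  21.   57.8]
teal [573.1 -73.2  60. ] tin [ 588.  -397.2   55. ] gauge [ 419.4 -382.1   11. ]
sd [627.1 -90.5   5. ] [ 621.2 -302.2   13. ] spring [604.4  19.3   9. ] edge [406.  163.4   0. ] [ 382.9 -478.5    0. ]
```

View pics/crop1.png

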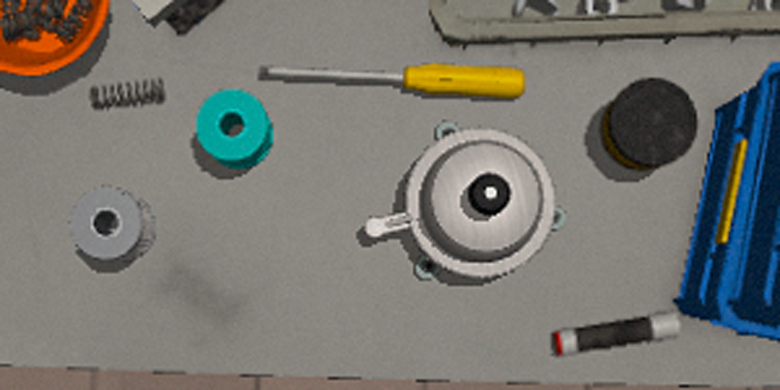

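View pics/crop2.png

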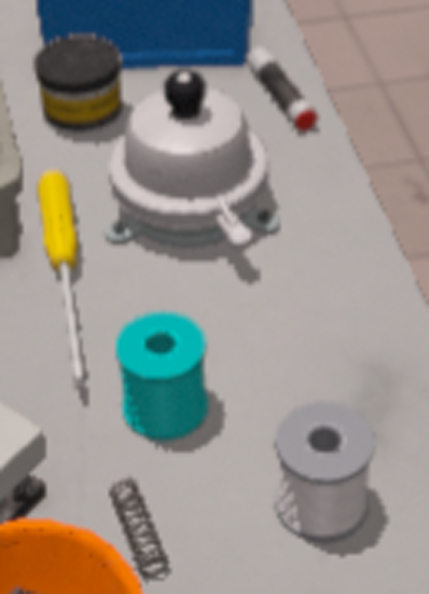

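The crops confirm it: grey flanges at crop2 (325,440), the other spool is plainly teal, and the lid's ear tip is at crop1 (372,228). I'll approach via a waypoint clear of the blue boxes.

carry_out(motion=[[29,-36,0,0,0],[29,-36,0,0,0],[29,-36,0,0,0],[29,-36,0,0,0],[30,-36,0,0,0],[30,-35,0,0,0],[38,2,0,0,0],[38,2,0,0,0],[38,2,0,0,0],[38,2,0,0,0],[38,2,0,0,0],[37,2,0,0,0]])

```text
t: 1.45
eef_pos: [520.0, -266.9, 222.6]
tcp_rot: [3.142, 0.0, 0.332]
ft_force: [0.1, -0.5, 0.9]
opening: 1.0
grip_force: 0.0
```

```bash
cat >> h.py <<'E'
def to(p):
    s=env.state();R=Ro.from_euler("xyz",s["tcp_rot"]).as_matrix()
    return R.T@(np.array(p)-s["eef_pos"])
np.set_printoptions(precision=2,suppress=True)
E
python3 - <<'E'
from h import *
s=env.state();print(s["joints"],s["eef_pos"],s["tcp_rot"])
t=cam("top");w=cam("wrist");cv2.imwrite("pics/w1.png",w["color"][:,:,::-1])
print("skirt",onz(t,(305,187.7),43),"knobtop",onz(t,(308.3,184.3),115))
for z,n in((117,"knobtop"),(87,"domeap"),(26,"skirt")): print(n,proj(w,[[519,-267,z]]))
E
```

```text
[-0.59  0.43  1.66 -0.    1.05  0.65] [ 520.01 -266.92  222.6 ] [3.14 0.   0.33]
skirt [ 520.73 -267.5    43.  ] knobtop [ 520.76 -266.75  115.  ]
knobtop [[257.04 197.64]]
domeap [[257.16 189.17]]
skirt [[257.35 176.02]]
```

View pics/w1.png

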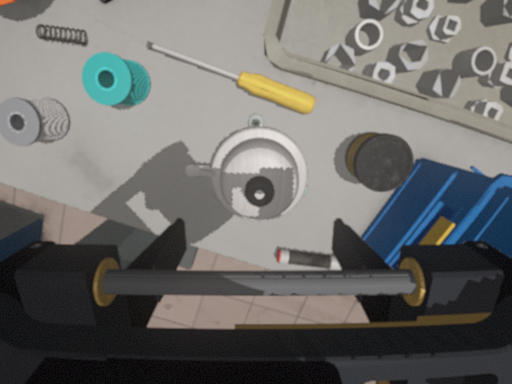

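The wrist view shows the knob at (260,191) and the skirt centre at (259,173). The knob is a few px above where I predicted, so I'll quantify that.

Run:
```python
from h import *
w=cam("wrist");t=cam("top")
print("knob",onz(w,(260,191.5),107),"skirt",onz(w,(258.5,173),38),"spool",onz(w,(20,123),60),"eartip",onz(w,(190,171),36))
print("top knob",onz(t,(308.3,184.3),107),"side", onz(cam("side"),(236,158),107))
```

```text
knob [ 520.59 -269.2   107.  ] skirt [ 523.2 -266.7   38. ] spool [494.43  15.88  60.  ] eartip [ 497.37 -185.69   36.  ]
top knob [ 521.54 -267.56  107.  ] side [ 521.73 -257.28  107.  ]
```

carry_out(motion=[[1,1,35,0,0.3],[0,0,35,0,0.3],[0,0,30,0,0.3],[0,0,14,0,0.3],[0,0,10,0,0.3],[0,0,0,0,1],[0,0,0,0,1],[0,0,0,0,1],[0,0,0,0,1],[0,0,0,0,1]])

```text
t: 2.7
eef_pos: [519.9, -268.4, 99.2]
tcp_rot: [3.141, -0.001, 0.332]
ft_force: [-0.4, 0.9, 0.6]
opening: 0.336
grip_force: 0.0
```

Run:
```python
from h import *
s=env.state();print(s)
```

```text
{'t': 2.7, 'joints': array([-0.59,  0.58,  1.78, -0.  ,  0.78,  0.65]), 'qvel': array([ 0.,  0.,  0., -0., -0., -0.]), 'tau': array([ -0.06, -60.84, -19.39,   0.06,  -0.02,  -0.  ]), 'eef_pos': array([ 519.94, -268.42,   99.21]), 'tcp_rot': array([ 3.14, -0.  ,  0.33]), 'ft_force': array([-0.35,  0.91,  0.6 ]), 'moment': array([ 0.02, -0.04,  0.  ]), 'grip_force': 0.0, 'opening': 0.3362226840544299}
```

carry_out(motion=[[1,0,1,0,1],[0,0,0,0,1],[0,0,0,0,1]])

```text
t: 3.0
eef_pos: [520.3, -268.2, 98.9]
tcp_rot: [3.141, 0.001, 0.332]
ft_force: [-7.3, 0.1, 13.6]
opening: 0.309
grip_force: 30.0
```

carry_out(motion=[[0,0,0,-2,1],[0,0,0,-2,1],[0,0,0,-2,1],[0,0,0,-2,1],[0,0,0,0,1]])

```text
t: 3.5
eef_pos: [521.3, -268.7, 98.8]
tcp_rot: [3.139, -0.001, 0.472]
ft_force: [-2.2, -1.8, 8.2]
opening: 0.31
grip_force: 30.0
```

Run:
```python
from h import *
s=env.state();print(s["moment"],s["ft_force"],s["eef_pos"],s["grip_force"],s["opening"])
```

```text
[-0.52  0.17 -0.17] [-2.19 -1.78  8.25] [ 521.3  -268.71   98.83] 30.000989735126495 0.31012585901769807
```

carry_out(motion=[[0,0,-0.4,-3,1],[0,0,0,-4,1],[0,0,0,-4,1],[0,0,0,-4,1],[0,0,0,-4,1],[0,0,0,-4,1],[0,0,0,-4,1],[0,0,0,-4,1]])

```text
t: 4.3
eef_pos: [521.4, -268.7, 98.9]
tcp_rot: [3.139, 0.0, 1.015]
ft_force: [0.8, -2.8, 3.8]
opening: 0.307
grip_force: 30.0
```

Run:
```python
from h import *
s=env.state();print(s["moment"],s["ft_force"],s["eef_pos"],s["tcp_rot"])
c=cam("top");cv2.imwrite("pics/t2.png",cv2.resize(c["color"][130:240,230:380,::-1],None,fx=4,fy=4))
```

```text
[-0.53 -0.36 -0.22] [ 0.81 -2.76  3.77] [ 521.45 -268.7    98.86] [3.14 0.   1.01]
```

View pics/t2.png

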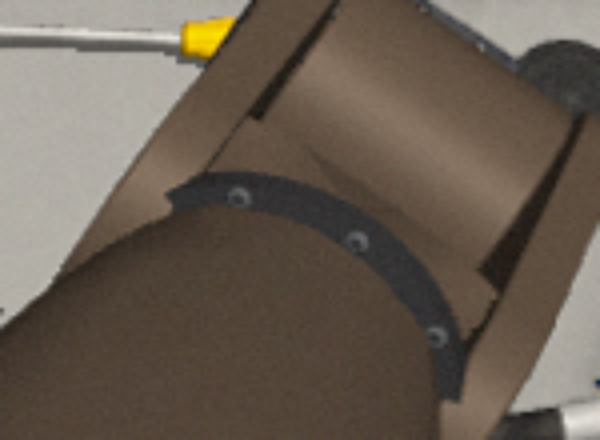

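The arm hides the lid from the top camera, so I'll check from the wrist whether it follows the turn.

Run:
```python
from h import *
c=cam("wrist");cv2.imwrite("pics/w2.png",c["color"][:,:,::-1])
for a in (107,120,135,146): print(a,proj(c,[[521.3+88*np.cos(np.radians(a)),-267.8+88*np.sin(np.radians(a)),36]]))
print(env.state()["moment"])
```

```text
107 [[170.98 134.76]]
120 [[158.42 155.69]]
135 [[151.  181.9]]
146 [[150.38 201.37]]
[-0.55 -0.37  0.09]
```

View pics/w2.png

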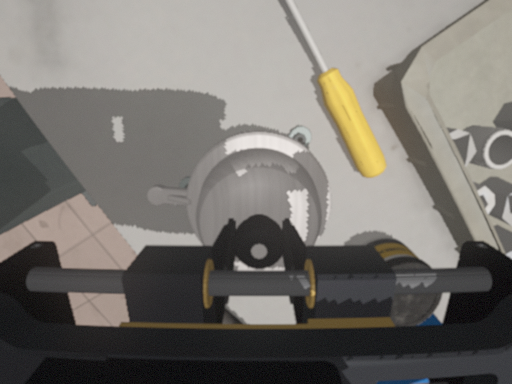

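The ear tip is at (152,194), which is about 143°, so the lid is turning with the gripper. I'll continue slowly and watch the moment.

carry_out(motion=[[0,0,0,-2,1],[0,0,0,-2,1],[0,0,0,-2,1],[0,0,0,-2,1]])

```text
t: 4.8
eef_pos: [521.4, -268.5, 98.8]
tcp_rot: [3.139, 0.0, 1.151]
ft_force: [0.2, -0.2, 7.0]
opening: 0.308
grip_force: 30.0
```

```bash
python3 -c "
from h import *
s=env.state();print(s['moment'],s['ft_force'],s['tcp_rot'])"
```

```text
[-0.25 -0.44 -0.29] [ 0.15 -0.21  7.02] [3.14 0.   1.15]
```

carry_out(motion=[[0,0,0,-2,1],[0,0,0,-2,1],[0,0,0,-2,1]])

```text
t: 5.1
eef_pos: [521.5, -268.5, 98.8]
tcp_rot: [3.139, 0.001, 1.256]
ft_force: [0.6, -2.0, 5.9]
opening: 0.308
grip_force: 30.0
```

```bash
python3 -c "
from h import *
s=env.state();print(s['moment'],s['ft_force'],s['tcp_rot'])"
```

```text
[-0.33 -0.42 -0.2 ] [ 0.59 -1.99  5.85] [3.14 0.   1.26]
```

carry_out(motion=[[0,0,0,-2,1],[0,0,0,-2,1],[0,0,0,-2,1]])

```text
t: 5.4
eef_pos: [521.5, -268.5, 98.8]
tcp_rot: [3.139, 0.001, 1.36]
ft_force: [0.5, -2.4, 5.3]
opening: 0.309
grip_force: 30.0
```

```bash
python3 -c "
from h import *
s=env.state();print(s['moment'],s['ft_force'],s['tcp_rot'])"
```

```text
[-0.35 -0.56 -0.23] [ 0.48 -2.35  5.29] [3.14 0.   1.36]
```

Turned 59° so far with steady friction and no stop yet.

carry_out(motion=[[0,0,0,-2,1],[0,0,0,-2,1]])

```text
t: 5.6
eef_pos: [521.6, -268.7, 98.9]
tcp_rot: [3.139, 0.001, 1.43]
ft_force: [0.6, -3.7, 5.8]
opening: 0.309
grip_force: 30.0
```

```bash
python3 -c "
from h import *
s=env.state();print(s['moment'],s['ft_force'],s['tcp_rot'])"
```

```text
[-0.77 -0.44 -0.6 ] [ 0.64 -3.71  5.81] [3.14 0.   1.43]
```

carry_out(motion=[[0,0,0,-2,1],[0,0,0,-2,1]])

```text
t: 5.8
eef_pos: [521.5, -268.1, 98.7]
tcp_rot: [3.139, 0.0, 1.499]
ft_force: [4.0, 2.1, 5.7]
opening: 0.313
grip_force: 30.0
```

```bash
python3 -c "
from h import *
s=env.state();print(s['moment'],s['ft_force'],s['tcp_rot'])"
```

```text
[ 0.54 -0.74 -0.48] [3.98 2.13 5.67] [3.14 0.   1.5 ]
```

carry_out(motion=[[0,0,0,-2,1],[0,0,0,-2,1]])

```text
t: 6.0
eef_pos: [521.5, -267.7, 98.6]
tcp_rot: [3.14, -0.0, 1.569]
ft_force: [4.9, 3.1, 4.9]
opening: 0.31
grip_force: 30.0
```

```bash
python3 -c "
from h import *
s=env.state();print(s['moment'],s['ft_force'],s['tcp_rot'])"
```

```text
[ 0.38 -0.8  -0.63] [4.94 3.05 4.87] [ 3.14 -0.    1.57]
```

The moment jumped to about 0.6 N·m at yaw ≈1.42 (≈62° turned), and the pads have slipped since, so that is the stop. I'll try a gentle lift.

carry_out(motion=[[0,0,0,0.5,1],[0,0,-2,0,1],[0,0,-2,0,1],[0,0,-1,0,1]])

```text
t: 6.4
eef_pos: [520.8, -267.8, 102.8]
tcp_rot: [-3.142, -0.0, 1.561]
ft_force: [4.2, 1.6, -6.9]
opening: 0.31
grip_force: 30.0
```

```bash
python3 -c "
from h import *
s=env.state();print(s['moment'],s['ft_force'],s['tcp_rot'],s['joints'])
c=cam('wrist');cv2.imwrite('pics/w3.png',c['color'][:,:,::-1])"
```

```text
[ 0.26 -1.32 -0.27] [ 4.24  1.59 -6.88] [-3.14 -0.    1.56] [-0.59  0.58  1.78  0.    0.79 -0.58]
```

carry_out(motion=[[0,0,-2,0,1],[0,0,-2,0,1],[0,0,-2,0,1]])

```text
t: 6.75
eef_pos: [520.8, -268.0, 108.9]
tcp_rot: [-3.142, -0.0, 1.562]
ft_force: [5.0, 1.7, -6.5]
opening: 0.312
grip_force: 30.0
```

```bash
python3 -c "
from h import *
s=env.state();print(s['moment'],s['ft_force'],s['eef_pos'])"
```

```text
[ 0.16 -1.26 -0.26] [ 5.04  1.67 -6.49] [ 520.77 -268.01  108.9 ]
```

The lid is free. I'll lift it, easing the side load as I go.

carry_out(motion=[[0.3,0.7,-5,0,1],[0,0,-8,0,1],[0,0,-10,0,1],[0,0,-12,0,1],[0,0,-14,0,1],[0,0,-16,0,1],[0,0,-15,0,1],[0,0,-5,0,1],[0,0,0,0,1]])

```text
t: 7.65
eef_pos: [521.5, -267.8, 195.1]
tcp_rot: [3.14, 0.001, 1.562]
ft_force: [0.0, 0.6, -3.6]
opening: 0.31
grip_force: 30.0
```

Run:
```python
from h import *
s=env.state();print(s['moment'],s['ft_force'],s['eef_pos'])
c=cam('side');cv2.imwrite('pics/s3.png',cv2.resize(c['color'][60:310,130:380,::-1],None,fx=2.3,fy=2.3,interpolation=2))
print(to([480,-112,190]))
```

```text
[-0.01 -0.14  0.03] [ 0.04  0.62 -3.57] [ 521.49 -267.83  195.07]
[155.32 -42.59   4.18]
```

View pics/s3.png

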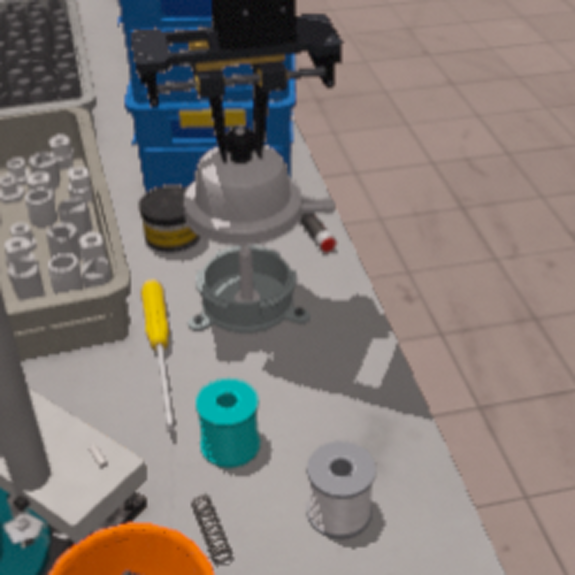

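The lid hangs level at s3 (243,190), and the open pan's spindle foot is at (247,295). I'll carry the lid to free bench at about (480,-112) and swing the ear in from the edge.

carry_out(motion=[[20,-6,0,0,1],[30,-8,0,0,1],[35,-10,0,0,1],[35,-10,0,0,1],[25,-7,0,0,1],[10,-2,0,0,1],[0,0,0,6,1],[0,0,10,8,1],[0,0,20,8,1],[0,0,25,8,1],[0,0,25,6,1],[0,0,20,4,1]])

```text
t: 8.9
eef_pos: [479.7, -112.8, 92.4]
tcp_rot: [-3.141, 0.001, 0.86]
ft_force: [0.5, 0.4, -4.4]
opening: 0.307
grip_force: 30.0
```

carry_out(motion=[[0,0,9,0,1],[0,0,6,0,1],[0,0,2,0,1]])

```text
t: 9.2
eef_pos: [480.0, -112.6, 76.8]
tcp_rot: [-3.142, 0.0, 0.866]
ft_force: [0.4, 0.5, -3.2]
opening: 0.306
grip_force: 30.0
```

carry_out(motion=[[0,0,1.5,0,1],[0,0,1,0,1],[0,0,0,0,1]])

```text
t: 9.5
eef_pos: [479.9, -112.4, 74.9]
tcp_rot: [3.141, -0.0, 0.864]
ft_force: [0.5, 0.3, -4.8]
opening: 0.305
grip_force: 30.0
```

carry_out(motion=[[0,0,0.7,0,1],[0,0,0.7,0,1],[0,0,0,0,1]])

```text
t: 9.8
eef_pos: [479.8, -112.5, 73.3]
tcp_rot: [3.141, 0.0, 0.864]
ft_force: [0.4, -1.3, -2.6]
opening: 0.306
grip_force: 30.0
```

carry_out(motion=[[0,0,0.5,0,1],[0,0,0.3,0,1],[0,0,0,0,1]])

```text
t: 10.1
eef_pos: [479.6, -112.8, 72.9]
tcp_rot: [3.141, 0.0, 0.864]
ft_force: [-5.1, -4.2, 6.4]
opening: 0.305
grip_force: 30.0
```

The lid is down. I'll release it, rise straight up and look at the bench.

carry_out(motion=[[0,0,0,0,0.3],[0,0,0,0,0.3],[0,0,0,0,0.3],[0,0,-10,0,0.3],[0,0,-30,0,0.3],[0,0,-40,0,0],[0,0,-40,0,0],[0,0,-10,0,0]])

```text
t: 10.9
eef_pos: [480.9, -112.6, 206.7]
tcp_rot: [3.136, -0.002, 0.864]
ft_force: [0.1, -0.1, -0.2]
opening: 0.895
grip_force: 0.0
```

Run:
```python
from h import *
s=env.state();print(s['ft_force'],s['eef_pos'],s['joints'])
print(to([496,20,200]))
```

```text
[ 0.09 -0.1  -0.2 ] [ 480.9  -112.62  206.72] [-0.36  0.32  1.9   0.    0.92  0.34]
[110.67 -74.64   6.52]
```

carry_out(motion=[[27,-19,0,0,0],[28,-19,0,0,0],[28,-19,0,0,0],[28,-18,0,0,0],[0,0,0,0,0]])

```text
t: 11.4
eef_pos: [494.7, 23.6, 202.3]
tcp_rot: [-3.141, -0.0, 0.867]
ft_force: [0.2, -0.6, 0.5]
opening: 0.997
grip_force: 0.0
```

Run:
```python
from h import *
s=env.state();print(s['eef_pos'])
c=cam('wrist');t=cam('top')
a=c['color'][:,:,::-1]; b=t['color'][130:260,150:400,::-1]
b=cv2.resize(b,(750,390),interpolation=2)
im=np.zeros((600,760,3),np.uint8); im[:390,:750]=b; im[390:,:420]=cv2.resize(a[60:270,50:470],None,fx=1,fy=1)
cv2.imwrite('pics/c4.png',im)
print(proj(c,[[496,20,60]]),proj(t,[[521,-267,76],[521,-267,8],[521,-267,40]]))
```

```text
[494.66  23.61 202.32]
[[260.59 183.85]] [[306.37 186.07]
 [303.16 189.02]
 [304.62 187.69]]
```

View pics/c4.png

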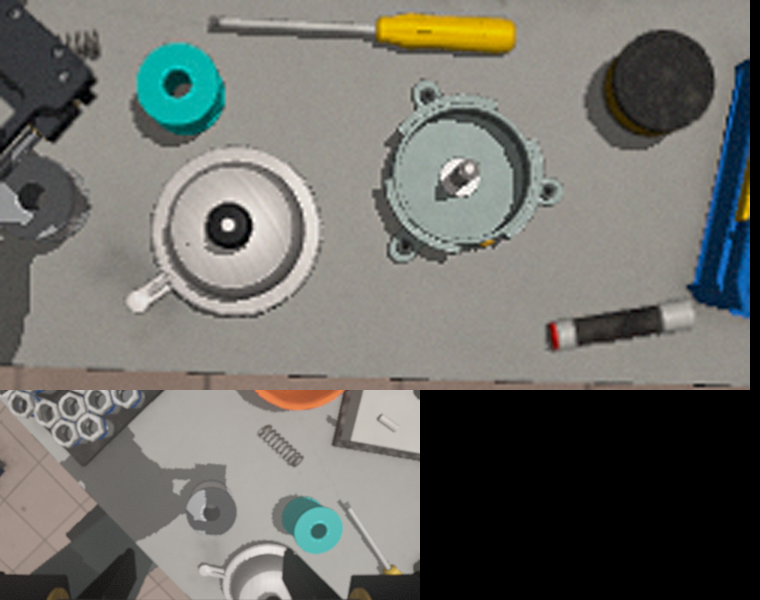

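Crop c4: the lid stands upright at (228,225), clear of the pan. The spindle tip is at (468,170), matching the projected axis at (521,-267). The grey spool is at (211,510) in the lower panel, which is wrist px (261,180). I'll measure the spool, then centre it with two squeezes 90° apart.

Run:
```python
from h import *
c=cam('wrist')
p=onz(c,(261,180),60);print(p,to([(p[0]+496)/2,(p[1]+20)/2,45]))
```

```text
[499.09  20.57  60.  ] [  1.77   2.43 157.23]
```

carry_out(motion=[[1,2.5,30,0,0],[0,0,40,0,0],[0,0,40,0,0],[0,0,25,0,0.2],[0,0,15,0,0.2],[0,0,7,0,0.2],[0,0,0,0,0.2]])

```text
t: 12.25
eef_pos: [497.1, 19.1, 44.8]
tcp_rot: [-3.141, 0.001, 0.863]
ft_force: [0.6, 0.1, -0.0]
opening: 0.803
grip_force: 0.0
```

carry_out(motion=[[0,0,0,0,0.42],[0,0,0,0,0.42],[0,0,0,0,0.42],[0,0,0,0,0.42]])

```text
t: 12.65
eef_pos: [497.3, 20.0, 45.8]
tcp_rot: [3.141, -0.0, 0.864]
ft_force: [-1.1, 1.5, 0.9]
opening: 0.588
grip_force: 0.8
```

carry_out(motion=[[0,0,0,0,0.42],[0,0,0,0,0.2],[0,0,0,0,0.2],[0,0,0,-7,0.2],[0,0,0,-8,0.2],[0,0,0,-8,0.2],[0,0,0,-8,0.2],[0,0,0,-8,0.2],[0,0,0,-8,0.2],[0,0,0,-8,0.2],[0,0,0,-8,0.2],[0,0,0,-8,0.2]])

```text
t: 13.85
eef_pos: [497.5, 19.8, 45.2]
tcp_rot: [3.141, 0.0, 2.109]
ft_force: [0.1, 0.2, 0.2]
opening: 0.798
grip_force: 0.0
```

carry_out(motion=[[0,0,0,-8,0.2],[0,0,0,-8,0.2],[0,0,0,-3,0.2],[0,0,0,0,1],[0,0,0,0,1],[0,0,0,0,1],[0,0,0,0,1],[0,0,0,0,1]])

```text
t: 14.65
eef_pos: [497.5, 19.9, 45.3]
tcp_rot: [3.141, 0.0, 2.434]
ft_force: [-0.0, 1.4, 0.3]
opening: 0.581
grip_force: 30.0
```

carry_out(motion=[[0,0,-5,0,1],[0,0,-20,0,1],[0,0,-35,0,1],[0,0,-35,0,1],[0,0,-22,0,1],[0,0,-8,0,1],[0,0,0,0,1]])

```text
t: 15.35
eef_pos: [497.3, 19.9, 170.9]
tcp_rot: [3.141, 0.001, 2.435]
ft_force: [0.4, 0.2, -4.6]
opening: 0.582
grip_force: 30.0
```

Run:
```python
from h import *
s=env.state();print(s['eef_pos'],s['tcp_rot'],s['ft_force'],s['joints'])
print(to([521,-267.5,170]))
```

```text
[497.34  19.86 170.86] [3.14 0.   2.43] [ 0.39  0.19 -4.6 ] [-0.09  0.38  1.93 -0.    0.84 -0.96]
[-204.61 -203.16    0.95]
```

carry_out(motion=[[-10,-10,0,0,1],[-20,-20,0,0,1],[-25,-25,0,0,1],[-28,-28,0,0,1],[-28,-28,0,0,1],[-28,-27,0,0,1],[-25,-25,0,0,1],[-20,-20,0,0,1],[-14,-13,0,0,1],[-7,-7,0,0,1],[0,0,0,0,1],[0,0,0,0,1]])

```text
t: 16.55
eef_pos: [521.2, -266.7, 169.9]
tcp_rot: [-3.142, -0.001, 2.435]
ft_force: [-1.0, 0.4, -3.4]
opening: 0.581
grip_force: 30.0
```

Run:
```python
from h import *
s=env.state();print(s['eef_pos'],s['tcp_rot'],s['ft_force'])
print(to([521,-267.5,140]))
```

```text
[ 521.2  -266.7   169.94] [-3.14 -0.    2.44] [-0.98  0.44 -3.45]
[-0.4  -0.73 29.94]
```

carry_out(motion=[[-0.4,-0.7,20,0,1],[0,0,15,0,1],[0,0,8,0,1],[0,0,3,0,1],[0,0,2,0,1],[0,0,2,0,1],[0,0,0,0,1]])

```text
t: 17.25
eef_pos: [521.4, -268.3, 120.6]
tcp_rot: [3.142, 0.0, 2.435]
ft_force: [-1.1, -0.2, -3.2]
opening: 0.583
grip_force: 30.0
```

carry_out(motion=[[0,0,2,0,1],[0,0,2,0,1],[0,0,2,0,1]])

```text
t: 17.55
eef_pos: [521.3, -268.4, 114.3]
tcp_rot: [-3.142, 0.0, 2.435]
ft_force: [0.5, -0.3, -4.1]
opening: 0.583
grip_force: 30.0
```

The spool is over the spindle tip with no contact. I'll go on down.

carry_out(motion=[[0,0,3,0,1],[0,0,4,0,1],[0,0,5,0,1],[0,0,5,0,1]])

```text
t: 17.95
eef_pos: [521.2, -268.4, 96.8]
tcp_rot: [-3.142, -0.0, 2.435]
ft_force: [-0.3, 0.7, -4.5]
opening: 0.584
grip_force: 30.0
```

carry_out(motion=[[0,0,6,0,1],[0,0,8,0,1],[0,0,8,0,1],[0,0,8,0,1],[0,0,5,0,1],[0,0,3,0,1],[0,0,0,0,1]])

```text
t: 18.65
eef_pos: [521.3, -268.3, 58.9]
tcp_rot: [-3.142, -0.0, 2.435]
ft_force: [1.2, -0.3, -3.6]
opening: 0.583
grip_force: 30.0
```

carry_out(motion=[[0,0,2,0,1],[0,0,1.5,0,1],[0,0,1,0,1],[0,0,0,0,1]])

```text
t: 19.05
eef_pos: [521.3, -268.4, 54.8]
tcp_rot: [-3.142, 0.0, 2.435]
ft_force: [0.0, -0.1, -3.3]
opening: 0.584
grip_force: 30.0
```

carry_out(motion=[[0,0,0.6,0,1],[0,0,0.5,0,1],[0,0,0,0,1]])

```text
t: 19.35
eef_pos: [521.3, -268.4, 53.7]
tcp_rot: [-3.142, 0.0, 2.435]
ft_force: [0.8, -0.1, -3.0]
opening: 0.581
grip_force: 30.0
```

carry_out(motion=[[0,0,0.6,0,1],[0,0,0.5,0,1],[0,0,0,0,1]])

```text
t: 19.65
eef_pos: [521.5, -268.5, 53.2]
tcp_rot: [3.142, 0.001, 2.435]
ft_force: [0.6, 0.4, 4.2]
opening: 0.584
grip_force: 30.0
```

It has seated at the predicted height. I'll release and retreat straight up.

carry_out(motion=[[0,0,0,0,0.25],[0,0,0,0,0.25],[0,0,0,0,0.25],[0,0,-8,0,0.25],[0,0,-25,0,0.25],[0,0,-40,0,0.25],[0,0,-40,0,0.25],[0,0,-30,0,0.25],[30,30,0,0,0],[40,40,0,0,0],[40,40,0,0,0],[0,0,0,0,0]])

```text
t: 20.85
eef_pos: [509.0, -121.9, 196.4]
tcp_rot: [3.141, -0.001, 2.439]
ft_force: [1.1, -0.3, 0.2]
opening: 0.989
grip_force: 0.0
```

Run:
```python
from h import *
s=env.state();print(s['eef_pos'],s['ft_force'])
t=cam('top');c=cam('side')
im=np.zeros((520,780,3),np.uint8)
im[:520,:380]=cv2.resize(c['color'][100:360,150:340,::-1],(380,520))
im[:260,380:]=cv2.resize(t['color'][120:250,200:400,::-1],(400,260))
cv2.imwrite('pics/f.png',im)
print(proj(c,[[521,-267.5,68],[480,-112,0]]),proj(t,[[521,-267.5,68]]))
```

```text
[ 509.04 -121.87  196.4 ] [ 1.1  -0.31  0.22]
[[236.16 168.66]
 [267.99 231.36]] [[306.22 186.45]]
```

View pics/f.png

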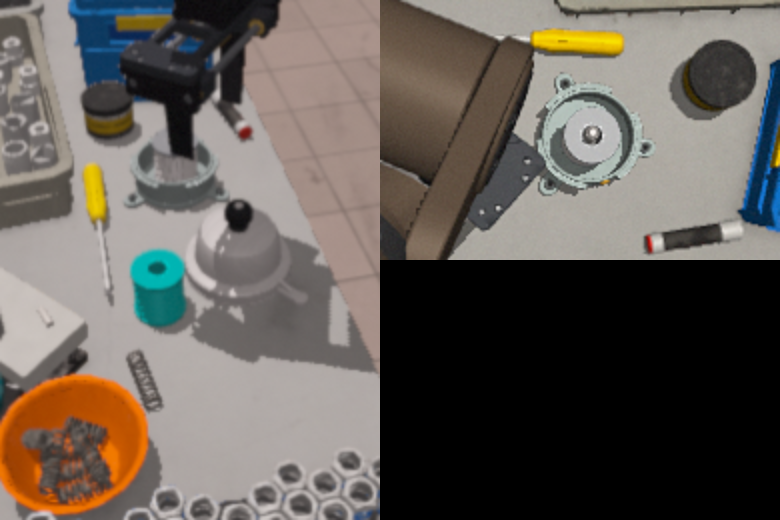

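The last picture shows the spool down over the spindle (top panel, tip centred at (592,133)). The lid stands upright at (238,260), the bystanders lie as before, and the gripper is clear of everything.

```bash
python3 -c "
from cell import env
print(env.job_done())"
```

```text
the job is handed in; nothing more can be done
None
```

I turned the lid about 62° to its stop, lifted it off and stood it upright on the bench; the grey spool is seated on the spindle, and I handed the job in at about 21 s (no verdict was returned).

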